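# Shut the drying cabinet and peel the top copper tray off the clinging stack

## Task

The trays are out of the drying cabinet: first push its green door shut fully home until its drop-pin catch has clicked in. Then take the bright top copper tray by its upright corner ear and peel it off the clinging stack, raising that corner first so that the opposite corner comes away last and the dull trays below stay where they are. Finish while still holding the tray steady in the gripper, its middle above the middle of the green inspection mat and all of it at least 100 mm above the bench; leave the door shut and the other things on the bench alone.

Things in the scene. Friction and masses are not known exactly. Their poses are not given: they have to be found in the camera images.
- cabinet: Small grey steel drying cabinet, fixed on the bench, 240 wide, 200 deep, 220 high. Origin: middle of the lower front edge, on the bench; x points from the front into the cabinet, y along the front, z up. The green door covers the front (x = 0).
- door (a joint): Angle of the green cabinet door in rad: 0 shut, grows as it opens (starts 0.6 to 1.1). Seen from above it opens anticlockwise about an upright hinge at the cabinet's -y end, its free end swinging out to the cabinet's -x side. It stays where it is left. Over the last 0.1 rad a tongue on its inside lifts the catch's drop pin, which falls in behind a hump at 0 (a few N of extra push).
- door_hinge (a point): Point on the door's hinge axis, 218 mm above the bench, on the door's inner plane. Axes turn with the door: y from hinge to free end, -x outward. The door is a panel 236 wide (y), 216 high (2 to 218 mm above the bench), 16 thick; its outer face is at x = -16 mm.
- door_push (a point): Point on the door's outer face to push (2 to 4 N along +x): 170 mm from the hinge, 188 mm above the bench. Axes as door_hinge. A steel bar handle stands up to 29 mm off this face, 205 mm from the hinge, 47 to 137 mm above the bench; the face above it is clear.
- pin: Drop pin of the door's catch, 60 g: brass head 22 across, 6 high, its steel shank hanging loose in a hole through the cabinet's roof near the front, by the door's free end. Origin: centre of the head's underside, 220 above the bench when down (door open, or shut and caught); it rises up to 7 while the tongue passes under it. It works by itself: do not touch.
- stack: Seven dull brown copper trays nested and stuck into one loose block, 160 (x) by 120 (y) by 44 high, 1.4 kg. Origin: centre of the underside, on the bench, z up. Hollow on top, 16 mm deep.
- tray: The bright top copper tray, loose, nested in the stack, about 0.2 kg: rim 160 (x) by 120 (y), 3 thick; a pan 130 by 82 hangs to 15 below the rim's underside. Origin: centre of the rim's underside (44 above the bench when nested), z up, x and y as the stack's. Four sprung dimples near its corners (x +-55, y +-43) make it cling, each with roughly 2.5 N, until lifted some 7 mm there.
- tray_ear (a point): Grip point on the tray's ear, at x -76, y -56, z 22 mm in the tray's frame (axes as the tray): an upright plate 9 mm thick, 32 long, its top 34 above the rim's underside. Its long side runs along the tray's (1, 1, 0), so fingers close on it from above along the tray's (1, -1, 0). Gripped hard, the tray turns with the hand; gripped lightly, it pivots in the fingers about that line.
- tray_far (a point): Point on the underside of the tray's rim at the corner opposite the ear, x = 76, y = 56, z = 0 mm in the tray's frame.
- stack_far (a point): Point on top of the stack's rim that meets tray_far while that corner is stuck, x = 76, y = 56, z = 44 mm in the stack's frame.
- mat: Fixed inspection mat, 170 by 170 by 3, green with a black border, flat on the bench. Origin: centre of its underside.
- hammer: Hammer lying on the bench, 240 long. Leave alone. Origin under its middle.
- cup: Brass cup, 70 across, 80 high. Leave alone. Origin under its centre.
- polish: Amber bottle, 56 across, 130 high. Leave alone. Origin under its centre.
- block: Dark wooden block, 100 by 70 by 45. Leave alone. Origin under its centre.
- brush: Brush lying on the bench, 170 long. Leave alone. Origin under its middle.
- weight: Dark steel weight with a knob, 60 across, 65 high. Leave alone. Origin under its centre.
- wax: White jar with an orange cap, 68 across, 50 high. Leave alone. Origin under its centre.
There are look-alikes about, which are no part of the job. Leave any brown look-alike of the mat alone.

How it is judged:
By the outcome, as a careful person would: the job done as asked, in the order asked, and still so for the second after the job is handed in, while the arm keeps its last pose, push and grip.
It also fails if it takes over 61 s, if anything falls off the work surface, if the arm or the gripper's body presses on something with over 40 N, if the wrist force passes 120 N, or if a joint passes its speed limit or range.

## Robot

A 6-joint arm with a two-finger parallel gripper is mounted at the origin on the work surface. World frame = base frame: x ahead of the robot, y to its left, z up, the work surface at z = 0. Lengths are in m, angles in rad, forces in N, time in s.
With the tool pointing down it reaches from about 0.3 to 0.75 m from the base axis. Payload 8.5 kg.
Tool frame: the origin (TCP) lies at the very end of the fingers, on their centre line; the grasp point (between the pads) lies 19 mm behind it; y points along the fingers, x is the direction in which the jaws open and shut, and the axes are right-handed (so a half turn about y gives the same grasp; the last joint's range is limited). The gripper opens to 85 mm and grips with 20 to 120 N. Pads are 22 mm wide; open, the fingers measure 114 mm over their backs; the gripper's body (76 mm by 85 mm) begins 54 mm behind the grasp point. The pads swing forward as they close: fully open they stand 13 mm farther back than shut.
Start: joints at [-0.215, 0.381, 1.297, -0, 1.464, -0.215], TCP at [0.55, 0, 0.231] pointing down, gripper open.
Joint ranges: [-3.11, 3.11], [-0.89, 2.33], [0.22, 2.48], [-1.42, 4.56], [0.17, 2.85], [-2.88, 2.88]. Speed limits (rad/s): [2.39, 2.39, 3.14, 3.14, 3.14, 3.14].

## Interface

Orientations are given as a unit quaternion [w, x, y, z].
In Python, from cell import robot, get_image, workorder gives the robot as it stands.
- The arm moves only by the shell command python3 -m jog 'ROWS'. ROWS is JSON, a list of rows, each an object of numbers: "hand": the closure, from 0 (fully open) to 1 (shut); "tx", "ty", "tz": the shift along the tool's x, y, z in m; "wx", "wy", "wz": the turn, a rotation vector about the tool's x, y, z in rad. A call has 1 to 10 rows; each row shifts and turns the commanded pose from where the row before left it, along the tool's axes as they then stand; what a row does not reach is not made up. A row lasts 1/8 s, in which the tool goes at most 62.5 mm and 10.7 degrees, less where a joint would pass 70% of its speed; a pose out of reach is approached as far as the arm can. A call with a gripper value outside its range is refused whole. The fingers move at their own pace and stop on an object; the grip force is fixed at half the most. Time passes only in rows, so rows that do not move let the fingers close. It gives the time, the measured TCP pose, the force and the opening at its end, in the units of the state.
- robot.read_state(): the state, without advancing time (a new reading comes with each control period).
- get_image(name): name is "scene" or "side" or "wrist"; returns a dict with "image" (384x512x3 uint8, red, green, blue), "intrinsics" (3x3 intrinsics, pixels), "dist_coeffs" ([k1, k2, p1, p2, k3] as OpenCV has them; the pictures are not rectified), "R" (3x3) and "t" (3): a world point X has camera coordinates R X + t. Camera axes: x right, y down, z forward; pixel columns grow to the right and rows downward; lengths in m; the calibration is good to about 2 mm. A picture is of the moment at which its call begins. There is no depth.
- workorder.finish_job(): hands the job in, once; it reports no verdict.
The state is a dict: "t": time; "q": joint angles; "qd": joint speeds; "joint_torque": joint torques, N m; "ee_pos": TCP position; "tcp_rot": TCP orientation; "contact_force": force on the tool from outside, world axes, zero at the start; "torque": the same for the moment, N m; "finger_gap": finger opening in m.
Only numpy, scipy, OpenCV 4.12 (cv2) and the standard library are available. Lean on these libraries where they do the work, as an engineer would, in place of code of your own. Each camera call takes 0.05 s, during which the arm holds its last target.

## Working session

There is one attempt and no reset: what is moved stays moved. The work goes in short steps, Python scripts to look and compute and a shell command to move; the robot and the scene stay as the last step left them, time stands still between calls to the robot, and variables do not carry over. Pictures are saved under pics/ and viewed, and the job is handed in when it is done.

```bash
ls; mkdir -p pics
python3 - <<'E'
from cell import robot,get_image
import cv2
s=robot.read_state()
for k,v in s.items(): print(k,v)
for n in ("scene","side","wrist"):
    d=get_image(n); cv2.imwrite(f"pics/{n}0.png",d["image"][:,:,::-1])
    print(n,d["intrinsics"],d["dist_coeffs"],d["R"],d["t"])
E
```

```text
pics
t 0.0
q [-2.15291650e-01  3.81206715e-01  1.29828235e+00  6.75198935e-07
  1.46363017e+00 -2.15311935e-01]
qd [-0.00082749  0.00034161 -0.0005713   0.00054674  0.00025666  0.00168944]
joint_torque [-1.00240642e-03 -4.48466885e+01 -2.31285810e+01 -2.87182611e-04
  4.73836102e-03  1.77242771e-05]
ee_pos [5.49691596e-01 6.98758585e-05 2.30698759e-01]
tcp_rot [ 7.07222116e-01 -7.06991035e-01  5.20070215e-04  5.34362170e-04]
contact_force [ 0.06952518 -1.12669454 -0.12802018]
torque [ 0.03625246  0.0102919  -0.02879329]
finger_gap 0.08505405929736799
scene [[391.9443747    0.         250.79512205]
 [  0.         391.9443747  191.6362713 ]
 [  0.           0.           1.        ]] [0.04546305 0.         0.         0.         0.        ] [[-0.83921137  0.54365379 -0.01283886]
 [ 0.44175846  0.66777216 -0.5991075 ]
 [-0.31713364 -0.5084495  -0.80056565]] [ 0.42490954 -0.0864056   1.35101196]
side [[394.12512313   0.         260.73275648]
 [  0.         394.12512313 187.27637573]
 [  0.           0.           1.        ]] [0.03912993 0.         0.         0.         0.        ] [[-0.84171638 -0.53987223 -0.0071768 ]
 [-0.36394158  0.57714081 -0.7310643 ]
 [ 0.39882334 -0.61273686 -0.68227083]] [0.38640079 0.29607323 1.01276935]
wrist [[327.27719639   0.         262.72646967]
 [  0.         327.27719639 188.00091016]
 [  0.           0.           1.        ]] [-0.09668831  0.          0.          0.          0.        ] [[ 9.99999409e-01  3.69349010e-04 -1.02278712e-03]
 [ 6.58552541e-04 -9.54153870e-01  2.99315819e-01]
 [-8.65344289e-04 -2.99316316e-01 -9.54153549e-01]] [-0.54850967 -0.04007403  0.38002744]
```

View pics/scene0.png

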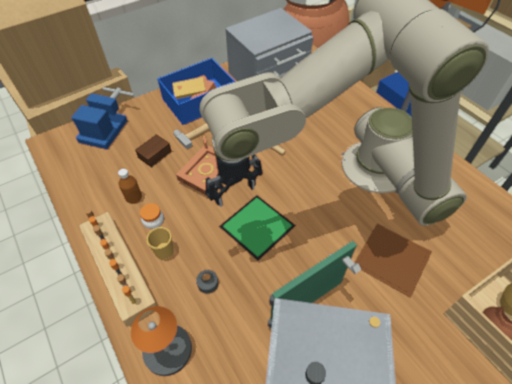

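View pics/side0.png

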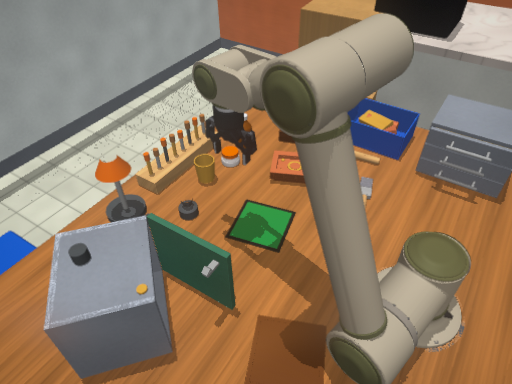

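View pics/wrist0.png

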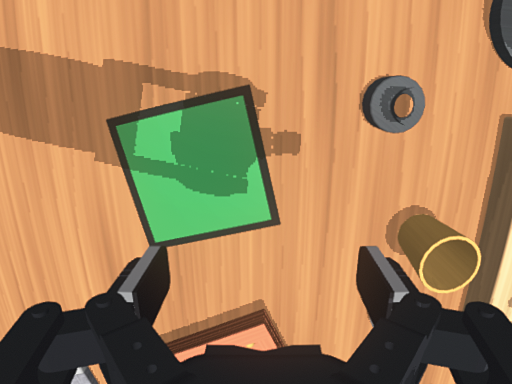

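The scene view shows the cabinet at lower right with its roof front edge at about (278,300)–(388,314). The brass pin is at (375,322), the open green door at (270–355,245–310), the mat at (257,226), and the copper stack at (200,168), half hidden by the gripper. I'll zoom in for corners.

```bash
cat > h.py <<'E'
import numpy as np,cv2
from cell import robot,get_image
def ray(d,uv):
    K=np.array(d["intrinsics"]);D=np.array(d["dist_coeffs"]);R=np.array(d["R"]);t=np.array(d["t"])
    p=cv2.undistortPoints(np.array(uv,float).reshape(-1,1,2),K,D).reshape(-1,2)
    dirs=np.c_[p,np.ones(len(p))]@R
    return -R.T@t,dirs
def onz(d,uv,z):
    c,r=ray(d,uv); return c+r*((z-c[2])/r[:,2])[:,None]
def proj(d,X):
    return cv2.projectPoints(np.array(X,float).reshape(-1,3),cv2.Rodrigues(np.array(d["R"]))[0],np.array(d["t"]),np.array(d["intrinsics"]),np.array(d["dist_coeffs"]))[0].reshape(-1,2)
def tri(ds,uvs):
    A=[];b=[]
    for d,uv in zip(ds,uvs):
        c,r=ray(d,[uv]);r=r[0]/np.linalg.norm(r[0]);P=np.eye(3)-np.outer(r,r);A.append(P);b.append(P@c)
    return np.linalg.lstsq(np.vstack(A),np.hstack(b),rcond=None)[0]
def crop(d,x,y,w,h,s,fn):
    im=d["image"][y:y+h,x:x+w,::-1]; cv2.imwrite(fn,cv2.resize(im,None,fx=s,fy=s,interpolation=cv2.INTER_CUBIC))
E
python3 - <<'E'
from h import *
a=get_image("scene");b=get_image("side")
crop(a,250,230,160,154,4,"pics/c1.png")
crop(b,40,200,210,180,3.5,"pics/c2.png")
crop(a,170,120,110,90,6,"pics/c3.png")
E
```

```text
(no output)
```

View pics/c1.png

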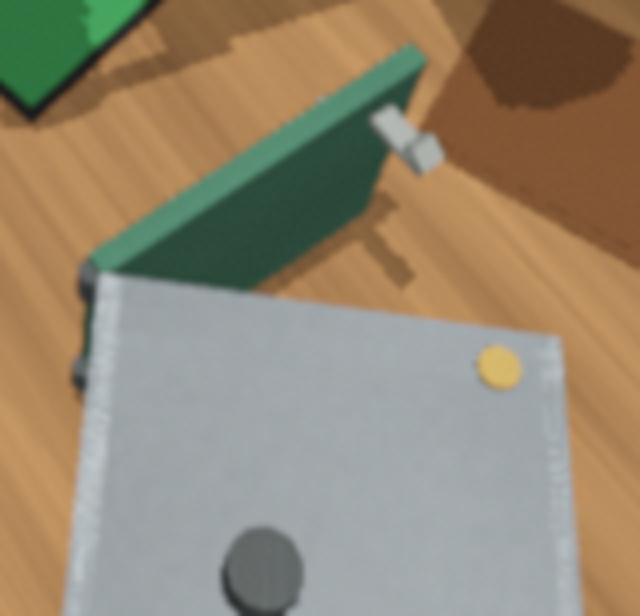

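View pics/c2.png

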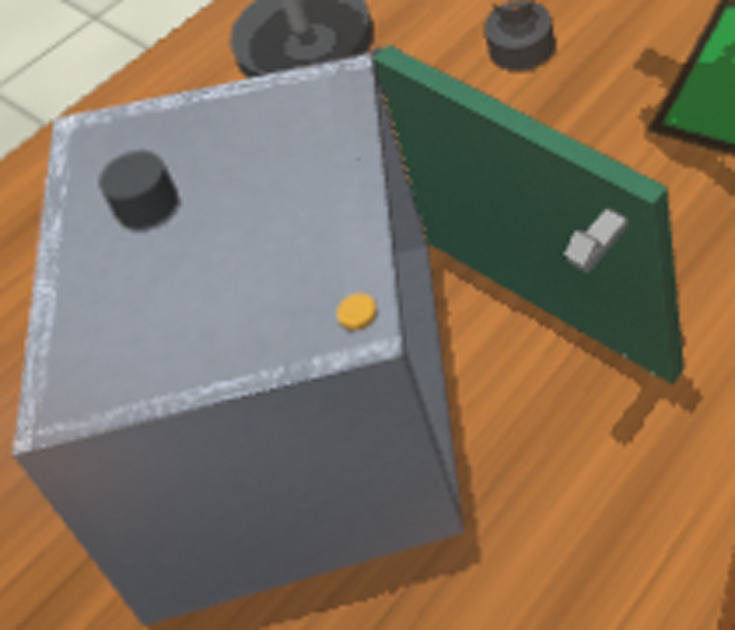

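View pics/c3.png

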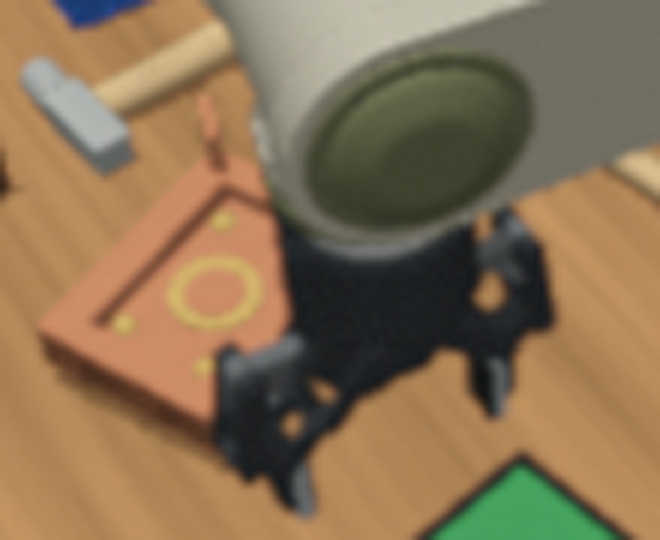

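Run:
```python
from h import *
a=get_image("scene");b=get_image("side")
S=lambda x,y:(x/4+250,y/4+230)
T=lambda x,y:(x/3.5+40,y/3.5+200)
P={"hingecorner":(S(100,275),T(372,57)),"freecorner":(S(560,340),T(402,355)),"pin":(S(500,367),T(357,310)),"doorouter":(S(412,45),T(667,187)),"doorinner":(S(427,62),T(655,203)),"doorhinge_outer":(S(93,262),T(390,47))}
for k,(u,v) in P.items():
    print(k,onz(a,[u],.22)[0].round(4),onz(b,[v],.22)[0].round(4),tri([a,b],[u,v]).round(4))
U=lambda x,y:(x/6+170,y/6+120)
print("stack",onz(a,[U(38,330)],.045),onz(a,[U(215,158)],.045),onz(a,[U(222,420)],.045))
print("ear top",onz(a,[U(205,95)],.078))
w=get_image("wrist")
print(onz(w,[(108,121),(248,86),(279,223),(152,247)],.003), onz(a,[(257,195.5),(295,226.5),(258,259),(220,225)],.003))
hs=[(38,330),(215,158),(222,420)]
```

```text
hingecorner [0.6132 0.2658 0.22  ] [0.6082 0.2687 0.22  ] [0.6122 0.2652 0.2153]
freecorner [0.4331 0.4239 0.22  ] [0.431 0.424 0.22 ] [0.4322 0.4235 0.2181]
pin [0.4689 0.4174 0.22  ] [0.4733 0.4165 0.22  ] [0.4707 0.4179 0.2241]
doorouter [0.3788 0.2513 0.22  ] [0.3742 0.2509 0.22  ] [0.3762 0.2493 0.2159]
doorinner [0.3791 0.2645 0.22  ] [0.3733 0.2647 0.22  ] [0.376  0.2623 0.2146]
doorhinge_outer [0.6122 0.2578 0.22  ] [0.6045 0.2554 0.22  ] [0.6099 0.2538 0.2134]
stack [[ 0.59678256 -0.30634468  0.045     ]] [[ 0.45422938 -0.36526675  0.045     ]] [[ 0.5432009  -0.19734978  0.045     ]]
ear top [[ 0.4474157  -0.38206415  0.078     ]]
[[ 0.37143643  0.03957706  0.003     ]
 [ 0.5327857   0.07597434  0.003     ]
 [ 0.56900327 -0.08610268  0.003     ]
 [ 0.40714247 -0.12015306  0.003     ]] [[ 0.40596187 -0.11758465  0.003     ]
 [ 0.37369219  0.04549664  0.003     ]
 [ 0.52995013  0.07512109  0.003     ]
 [ 0.56390154 -0.08634024  0.003     ]]
```

Estimates so far:
- **Cabinet:** hinge at about (0.611, 0.266), inward normal at about (0.656, 0.753).
- **Door:** open by about 0.73 rad.
- **Mat:** centre at about (0.469, −0.021).

Next I close the hand, move in front of the door, and yaw and tilt the tool.

```bash
python3 -m jog '[{"hand":1,"tx":-0.028,"tz":0.043,"ty":0.01},{"hand":1,"tx":-0.028,"tz":0.043,"ty":0.01},{"hand":1,"tx":-0.027,"tz":0.042,"ty":0.01},{"hand":1,"tx":-0.027,"tz":0.042,"ty":0.01},{"hand":1,"wy":0.178},{"hand":1,"wy":0.178},{"hand":1,"wy":0.178},{"hand":1,"wy":0.178},{"hand":1}]'; python3 -m jog '[{"hand":1,"wx":0.13},{"hand":1,"wx":0.13},{"hand":1,"wx":0.13},{"hand":1,"wx":0.13},{"hand":1}]'
python3 - <<'E'
from h import *
s=robot.read_state();print(s["q"].round(3) if hasattr(s["q"],"round") else s["q"])
from scipy.spatial.transform import Rotation as R
w,x,y,z=s["tcp_rot"];print(R.from_quat([x,y,z,w]).as_matrix().round(3))
a=get_image("scene");b=get_image("side");w=get_image("wrist")
crop(a,250,150,180,160,3,"pics/d1.png");crop(a,130,80,200,130,4,"pics/d2.png")
cv2.imwrite("pics/d3.png",b["image"][:,:,::-1])
E
```

```text
[-0.215  0.381  1.298  0.     1.464 -0.215]
[[ 1. -0. -0.]
 [ 0.  0.  1.]
 [-0. -1.  0.]]invalid input
invalid input
```

```bash
python3 -m jog '[{"hand":1,"tx":-0.028,"ty":0.01,"tz":0.043,"wx":0,"wy":0,"wz":0}]'
```

```text
t: 0.68
ee_pos: [0.5231, 0.0418, 0.2212]
tcp_rot: [-0.707, 0.707, -0.001, 0.002]
contact_force: [1.1, 1.7, -0.3]
finger_gap: 0.07
```

```bash
python3 -m jog '[{"hand":1,"tx":-0.028,"ty":0.01,"tz":0.043,"wx":0,"wy":0,"wz":0},{"hand":1,"tx":-0.027,"ty":0.01,"tz":0.042,"wx":0,"wy":0,"wz":0},{"hand":1,"tx":-0.027,"ty":0.01,"tz":0.042,"wx":0,"wy":0,"wz":0},{"hand":1,"tx":0,"ty":0,"tz":0,"wx":0,"wy":0.178,"wz":0},{"hand":1,"tx":0,"ty":0,"tz":0,"wx":0,"wy":0.178,"wz":0},{"hand":1,"tx":0,"ty":0,"tz":0,"wx":0,"wy":0.178,"wz":0},{"hand":1,"tx":0,"ty":0,"tz":0,"wx":0,"wy":0.178,"wz":0},{"hand":1,"tx":0,"ty":0,"tz":0,"wx":0.13,"wy":0,"wz":0},{"hand":1,"tx":0,"ty":0,"tz":0,"wx":0.13,"wy":0,"wz":0},{"hand":1,"tx":0,"ty":0,"tz":0,"wx":0.13,"wy":0,"wz":0}]'
python3 - <<'E'
from h import *
s=robot.read_state();print(np.round(s["q"],3))
from scipy.spatial.transform import Rotation as R
w,x,y,z=s["tcp_rot"];print(R.from_quat([x,y,z,w]).as_matrix().round(3))
a=get_image("scene");b=get_image("side")
crop(a,250,150,180,160,3,"pics/d1.png");crop(a,130,80,200,130,4,"pics/d2.png")
cv2.imwrite("pics/d3.png",b["image"][:,:,::-1])
E
```

```text
t: 1.92
ee_pos: [0.4401, 0.17, 0.1918]
tcp_rot: [0.78, -0.52, 0.193, -0.29]
contact_force: [0.3, 0.6, 0.9]
finger_gap: -0.0002
[-0.06   0.16   1.809  0.381  0.959  0.465]
[[ 0.757  0.252  0.603]
 [-0.654  0.29   0.699]
 [ 0.001 -0.923  0.384]]
```

View pics/d2.png

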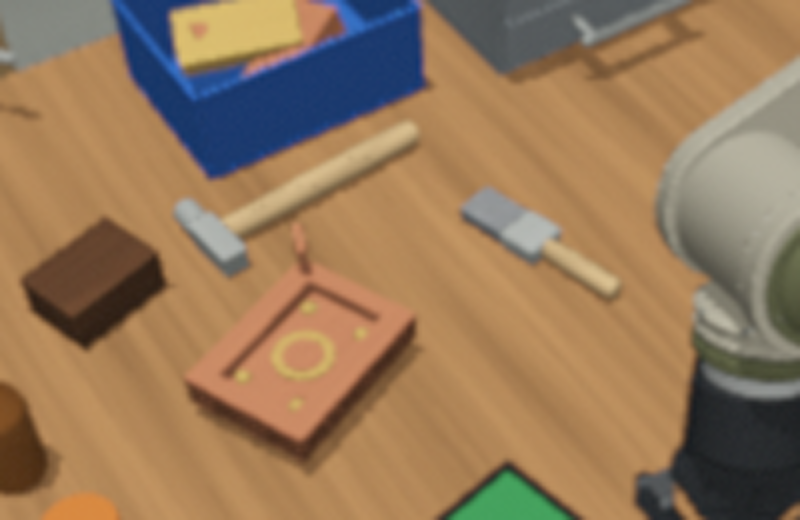

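View pics/d3.png

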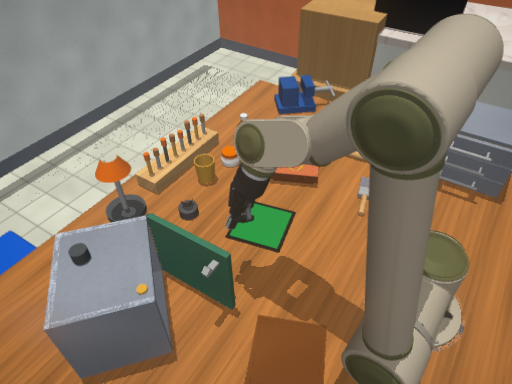

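View pics/d1.png

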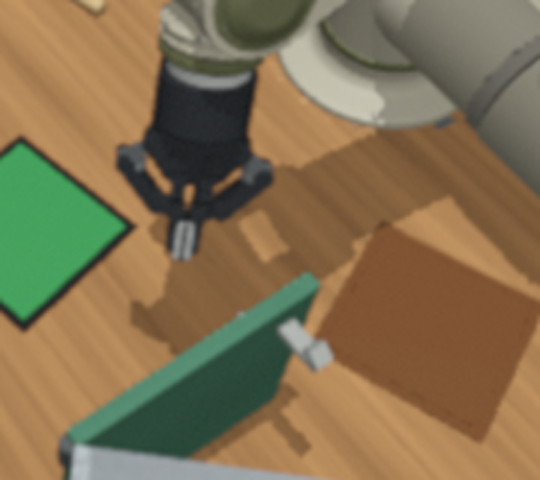

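The bright tray with its upright ear is now visible, the ear at about (205,137) in the scene view and away from the mat. The tip is in front of the door, so I start pushing.

```bash
python3 -m jog '[{"hand":1,"tx":-0.0225,"ty":0.0103,"tz":0.0247,"wx":0,"wy":0,"wz":0},{"hand":1,"tx":-0.0115,"ty":0.005,"tz":0.0125,"wx":0,"wy":0,"wz":0},{"hand":1,"tx":-0.011,"ty":0.005,"tz":0.0125,"wx":0,"wy":0,"wz":0},{"hand":1,"tx":-0.0085,"ty":0.0043,"tz":0.0103,"wx":0,"wy":0,"wz":0},{"hand":1,"tx":-0.0085,"ty":0.0043,"tz":0.0103,"wx":0,"wy":0,"wz":0}]'
python3 - <<'E'
from h import *
a=get_image("scene")
crop(a,250,150,180,180,3,"pics/e1.png")
E
```

```text
t: 2.65
ee_pos: [0.4429, 0.2689, 0.1915]
tcp_rot: [0.778, -0.523, 0.194, -0.289]
contact_force: [0.4, -1.1, -0.7]
finger_gap: 0.0
```

View pics/e1.png

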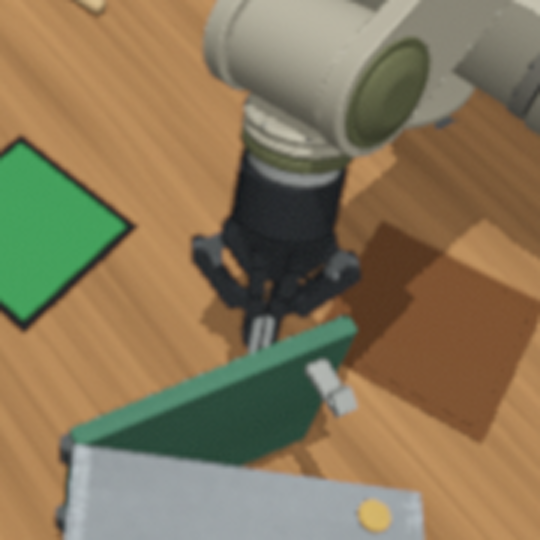

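The fingertip is on the door face about 170 mm from the hinge, and the door is turning. I keep going.

```bash
python3 -m jog '[{"hand":1,"tx":-0.006,"ty":0.0041,"tz":0.01,"wx":0,"wy":0,"wz":0},{"hand":1,"tx":-0.006,"ty":0.0041,"tz":0.01,"wx":0,"wy":0,"wz":0},{"hand":1,"tx":-0.006,"ty":0.0041,"tz":0.01,"wx":0,"wy":0,"wz":0},{"hand":1,"tx":-0.006,"ty":0.0041,"tz":0.01,"wx":0,"wy":0,"wz":0},{"hand":1,"tx":-0.006,"ty":0.0041,"tz":0.01,"wx":0,"wy":0,"wz":0},{"hand":1,"tx":-0.002,"ty":0.0032,"tz":0.0077,"wx":0,"wy":0,"wz":0},{"hand":1,"tx":-0.002,"ty":0.0032,"tz":0.0077,"wx":0,"wy":0,"wz":0}]'
python3 -m jog '[{"hand":1,"tx":-0.001,"ty":0.002,"tz":0.005,"wx":0,"wy":0,"wz":0},{"hand":1,"tx":-0.001,"ty":0.002,"tz":0.005,"wx":0,"wy":0,"wz":0}]'
python3 - <<'E'
from h import *
a=get_image("scene")
crop(a,250,200,180,180,3,"pics/e2.png")
E
```

```text
t: 3.58
ee_pos: [0.4634, 0.3443, 0.1912]
tcp_rot: [0.779, -0.522, 0.194, -0.289]
contact_force: [-0.8, -0.3, 0.1]
finger_gap: -0.0001
t: 3.82
ee_pos: [0.4689, 0.3534, 0.1914]
tcp_rot: [0.779, -0.522, 0.194, -0.29]
contact_force: [-0.2, -0.5, -0.1]
finger_gap: -0.0
```

View pics/e2.png

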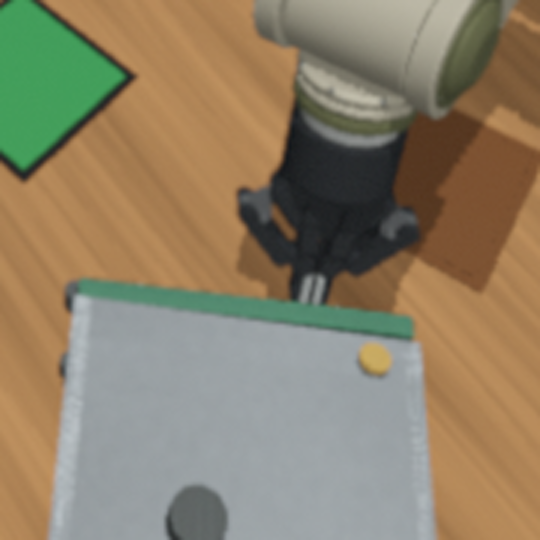

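The door is almost flush (free end at about (412,328) in the crop). I push in small steps and watch the force.

```bash
for i in 1 2 3; do python3 -m jog '[{"hand":1,"tx":0,"ty":0.0008,"tz":0.0018,"wx":0,"wy":0,"wz":0},{"hand":1,"tx":0,"ty":0.0008,"tz":0.0018,"wx":0,"wy":0,"wz":0}]'; done
python3 - <<'E'
from h import *
a=get_image("scene");b=get_image("side")
crop(a,260,270,140,80,5,"pics/e3.png");crop(b,100,200,100,110,5,"pics/e4.png")
E
```

```text
t: 4.12
ee_pos: [0.4712, 0.3561, 0.1913]
tcp_rot: [0.779, -0.522, 0.194, -0.29]
contact_force: [-4.0, -5.4, 2.0]
finger_gap: 0.0003
t: 4.38
ee_pos: [0.4715, 0.3567, 0.191]
tcp_rot: [0.777, -0.525, 0.195, -0.288]
contact_force: [-21.2, -31.0, 21.3]
finger_gap: 0.0002
t: 4.62
ee_pos: [0.4718, 0.357, 0.1909]
tcp_rot: [0.775, -0.528, 0.195, -0.287]
contact_force: [-39.6, -52.5, 37.9]
finger_gap: 0.0001
```

View pics/e3.png

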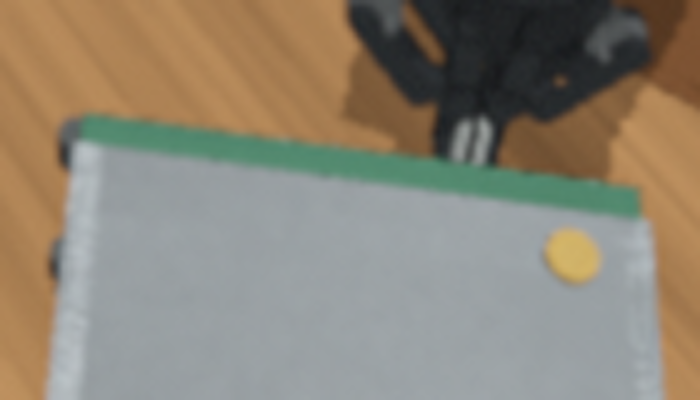

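View pics/e4.png

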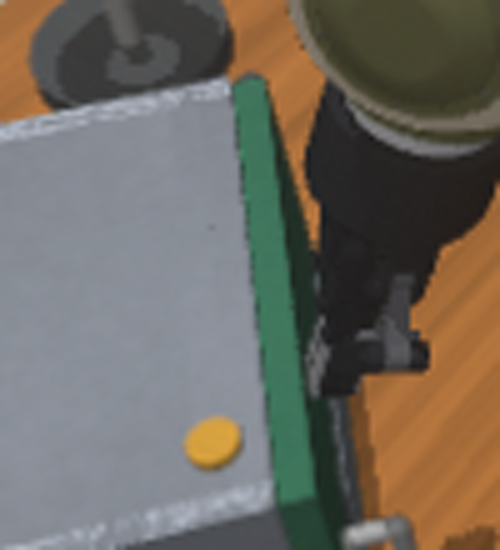

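The door face is flush and the force rose sharply against the stop, so the door is home. I back off and check the catch.

```bash
python3 -m jog '[{"hand":1,"tx":0,"ty":-0.004,"tz":-0.009,"wx":0,"wy":0,"wz":0},{"hand":1,"tx":0,"ty":-0.015,"tz":-0.036,"wx":0,"wy":0,"wz":0},{"hand":1,"tx":0,"ty":-0.02,"tz":-0.048,"wx":0,"wy":0,"wz":0}]'
python3 - <<'E'
from h import *
a=get_image("scene");b=get_image("side")
crop(a,260,270,140,80,5,"pics/f3.png");crop(b,100,200,100,110,5,"pics/f4.png");crop(a,170,125,70,75,8,"pics/f5.png");crop(b,250,110,120,110,6,"pics/f6.png")
def blob(im,win):
    x,y,w,h=win;h_=cv2.cvtColor(im[y:y+h,x:x+w],cv2.COLOR_RGB2HSV)
    m=cv2.inRange(h_,(15,110,120),(32,255,255));mm=cv2.moments(m,True);return mm['m00'],mm['m10']/mm['m00']+x,mm['m01']/mm['m00']+y
A=cv2.imread("pics/scene0.png")[:,:,::-1];B=cv2.imread("pics/side0.png")[:,:,::-1]
for i in (A,a["image"]): print(blob(i,(367,313,17,18)))
for i in (B,b["image"]): print(blob(i,(134,281,17,16)))
E
```

```text
t: 5.1
ee_pos: [0.4101, 0.2853, 0.1918]
tcp_rot: [0.779, -0.522, 0.194, -0.289]
contact_force: [0.1, 0.1, 1.3]
finger_gap: 0.0002
(69.0, 374.1449275362319, 321.6521739130435)
(65.0, 373.89230769230767, 320.89230769230767)
(83.0, 141.3975903614458, 288.6024096385542)
(86.0, 142.1627906976744, 288.2325581395349)
```

View pics/f3.png

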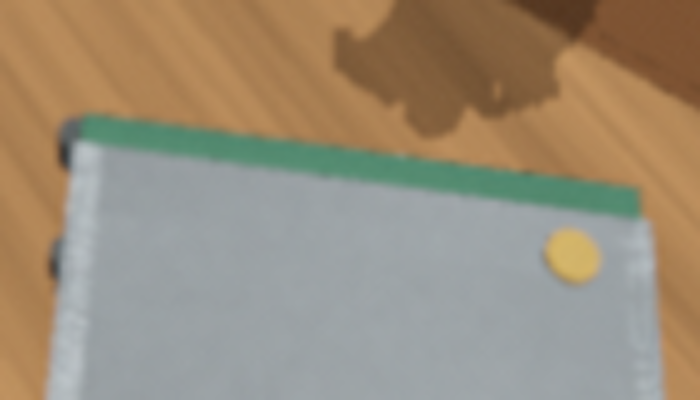

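View pics/f5.png

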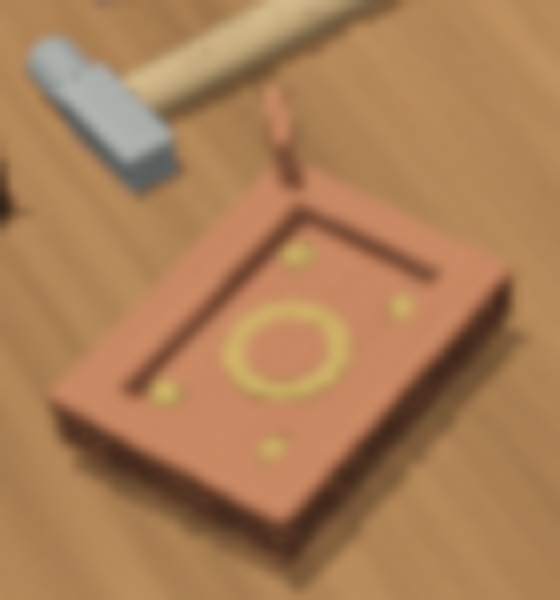

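View pics/f6.png

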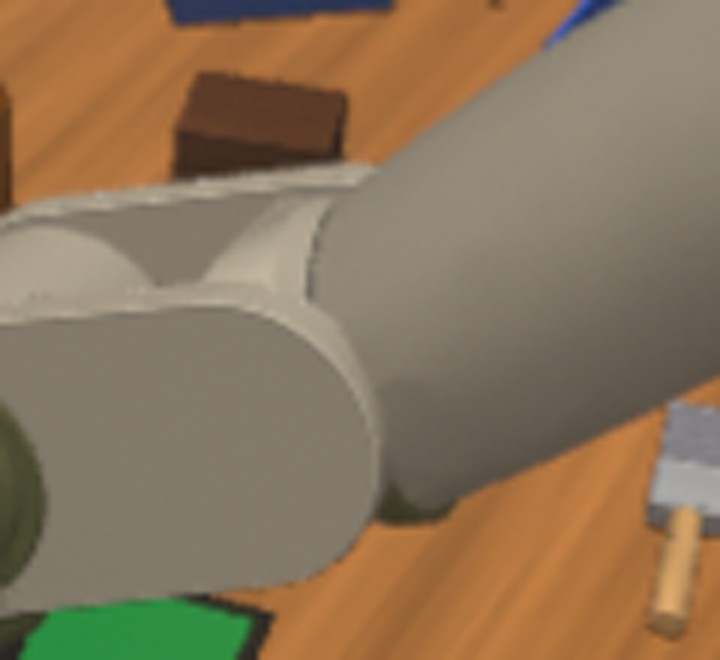

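Run:
```python
from h import *
a=get_image("scene");b=get_image("side")
p0=tri([a,b],[(374.145,321.652),(141.398,288.602)]);p1=tri([a,b],[(373.892,320.892),(142.163,288.233)])
print(p0,p1,p1-p0)
U=lambda x,y:(x/8+170,y/8+125)
c=onz(a,[U(50,395),U(303,160),U(514,272),U(283,527)],.047);print(c.round(4))
for i in range(4):print(np.linalg.norm(c[i]-c[(i+1)%4]))
m=c.mean(0);print("centre",m)
ex=(c[0]-c[1])+(c[3]-c[2]);ey=(c[2]-c[1])+(c[3]-c[0])
print("yaw from x",np.degrees(np.arctan2(ex[1],ex[0])),"from y",np.degrees(np.arctan2(ey[1],ey[0]))-90)
print("eartop",onz(a,[U(273,88)],.078), onz(a,[U(285,180)],.047))
```

```text
[0.47195215 0.4175827  0.22345064] [0.47128445 0.41616563 0.22343917] [-6.67702105e-04 -1.41706848e-03 -1.14779126e-05]
[[ 0.5963 -0.3072  0.047 ]
 [ 0.446  -0.3651  0.047 ]
 [ 0.4036 -0.2597  0.047 ]
 [ 0.5497 -0.1957  0.047 ]]
0.16104038952011043
0.11364552042809366
0.15949322725772677
0.12082200830860951
centre [ 0.49891637 -0.28192396  0.047     ]
yaw from x 22.34850442888058 from y 22.29082253498227
eartop [[ 0.44791967 -0.38144553  0.078     ]] [[ 0.45824391 -0.3590799   0.047     ]]
```

The pin triangulates at an unchanged height (Δz≈0 mm, about 1.5 mm sideways) and the door stays flush after release, so the catch is in. The tray's centre is about (0.499, −0.282) at yaw 22.3°, and the ear is about (0.450, −0.363). I untilt, open the gripper and move over.

```bash
python3 -m jog '[{"hand":0.5,"tx":0,"ty":-0.01,"tz":-0.03,"wx":-0.13,"wy":0,"wz":0},{"hand":0.3,"tx":0,"ty":-0.01,"tz":-0.03,"wx":-0.13,"wy":0,"wz":0},{"hand":0.2,"tx":0,"ty":-0.01,"tz":-0.03,"wx":-0.13,"wy":0,"wz":0},{"hand":0,"tx":0,"ty":0,"tz":-0.04,"wx":0,"wy":-0.158,"wz":0},{"hand":0,"tx":0,"ty":0,"tz":-0.04,"wx":0,"wy":-0.158,"wz":0},{"hand":0,"tx":0.02,"ty":0,"tz":-0.045,"wx":0,"wy":0,"wz":0},{"hand":0,"tx":0.02,"ty":0,"tz":-0.045,"wx":0,"wy":0,"wz":0}]'
python3 - <<'E'
from h import *
from scipy.spatial.transform import Rotation as R
s=robot.read_state()
w,x,y,z=s["tcp_rot"];M=R.from_quat([x,y,z,w]).as_matrix();print(M.round(3))
print("to ear:",(M.T@(np.array([.45,-.3626,.2])-s["ee_pos"])).round(4))
E
```

```text
t: 6.18
ee_pos: [0.305, 0.0507, 0.1981]
tcp_rot: [-0.693, 0.693, -0.138, 0.139]
contact_force: [0.3, 0.2, -0.4]
finger_gap: 0.0852
[[ 0.923  0.002  0.384]
 [-0.384 -0.     0.923]
 [ 0.002 -1.     0.   ]]
to ear: [ 0.2926 -0.0014 -0.3259]
```

```bash
python3 -m jog '[{"hand":0,"tx":0.036,"ty":0,"tz":-0.04,"wx":0,"wy":0,"wz":0},{"hand":0,"tx":0.036,"ty":0,"tz":-0.04,"wx":0,"wy":0,"wz":0},{"hand":0,"tx":0.036,"ty":0,"tz":-0.04,"wx":0,"wy":0,"wz":0},{"hand":0,"tx":0.036,"ty":0,"tz":-0.04,"wx":0,"wy":0,"wz":0},{"hand":0,"tx":0.036,"ty":0,"tz":-0.04,"wx":0,"wy":0,"wz":0},{"hand":0,"tx":0.036,"ty":0,"tz":-0.04,"wx":0,"wy":0,"wz":0},{"hand":0,"tx":0.036,"ty":0,"tz":-0.04,"wx":0,"wy":0,"wz":0},{"hand":0,"tx":0.036,"ty":0,"tz":-0.04,"wx":0,"wy":0,"wz":0},{"hand":0,"tx":0,"ty":0,"tz":0,"wx":0,"wy":0,"wz":0}]'
python3 - <<'E'
from h import *
for n in("wrist","side"):
    a=get_image(n); cv2.imwrite(f"pics/g_{n}.png",a["image"][:,:,::-1])
s=robot.read_state(); np.set_printoptions(precision=4)
print(s["ee_pos"],s["q"])
E
```

```text
t: 7.3
ee_pos: [0.4477, -0.3578, 0.1963]
tcp_rot: [-0.693, 0.693, -0.14, 0.14]
contact_force: [-0.7, 0.2, 0.4]
finger_gap: 0.0852
[ 0.4469 -0.3546  0.1969] [-8.7829e-01  4.4290e-01  1.2982e+00  1.1466e-04  1.4012e+00 -4.8237e-01]
```

View pics/g_wrist.png

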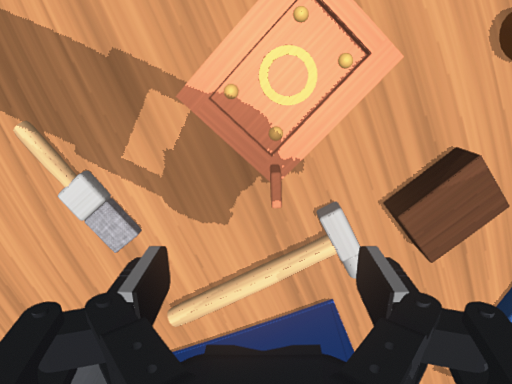

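View pics/g_side.png

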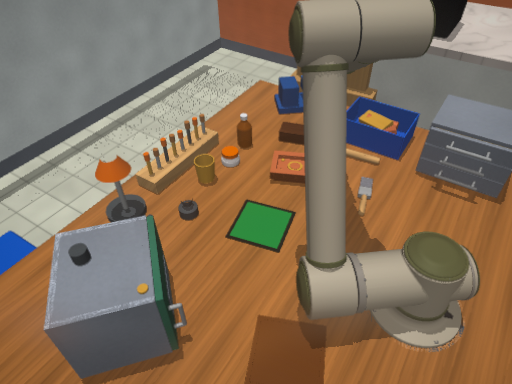

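The wrist view shows the ear as an upright strip, (275,166) to (277,206), at the tray's near corner. The hammer head is at (343,235) to its lower right. The side view still shows the door shut and the pin down. I'll work out positions.

Run:
```python
from h import *
from scipy.spatial.transform import Rotation as R
np.set_printoptions(precision=4,suppress=True)
w=get_image("wrist");s=robot.read_state()
crop(w,200,130,180,150,4,"pics/g2.png")
q=s["tcp_rot"];M=R.from_quat([q[1],q[2],q[3],q[0]]).as_matrix();print(s["ee_pos"]);print(M)
print("rim",onz(w,[(402,55),(180,97)],.047), "ring",onz(w,[(288,75)],.047-.012))
print("eartop",onz(w,[(277,206),(276,167)],.078))
h=onz(w,[(330,205),(360,275),(320,212),(348,203)],.02);print("hammer",h)
ear=np.array([.45,-.3626,.05]); print("hammer in tool frame rel ear",(h-ear)@M)
# model projection
def mdl(c,yaw,ptsl):
    Rz=R.from_euler('z',yaw,degrees=True).as_matrix();return (Rz@np.array(ptsl).T).T+c
pts=[(-.08,-.06,.047),(.08,-.06,.047),(.08,.06,.047),(-.08,.06,.047)]
d=np.array([1,1,0])/2**.5;e=np.array([-.076,-.056,.078]);pts+=[e+.016*d,e-.016*d]
print(proj(w,mdl(np.array([.499,-.282,0]),22.3,pts)))
```

```text
[ 0.4467 -0.354   0.1973]
[[ 0.9229 -0.0002  0.3852]
 [-0.3852  0.0005  0.9229]
 [-0.0004 -1.      0.0004]]
rim [[ 0.5967 -0.3052  0.047 ]
 [ 0.4053 -0.2648  0.047 ]] ring [[ 0.5    -0.2844  0.035 ]]
eartop [[ 0.4487 -0.3803  0.078 ]
 [ 0.4607 -0.3482  0.078 ]]
hammer [[ 0.4944 -0.4219  0.02  ]
 [ 0.4988 -0.5159  0.02  ]
 [ 0.4821 -0.4252  0.02  ]
 [ 0.5127 -0.4271  0.02  ]]
hammer in tool frame rel ear [[ 0.0639  0.03   -0.0376]
 [ 0.1041  0.0299 -0.1227]
 [ 0.0537  0.03   -0.0454]
 [ 0.0827  0.03   -0.0354]]
[[269.7132 183.1862]
 [401.7029  57.5406]
 [306.2261 -52.8869]
 [172.8975  89.857 ]
 [270.6543 168.7246]
 [270.3619 205.1463]]
```

View pics/g2.png

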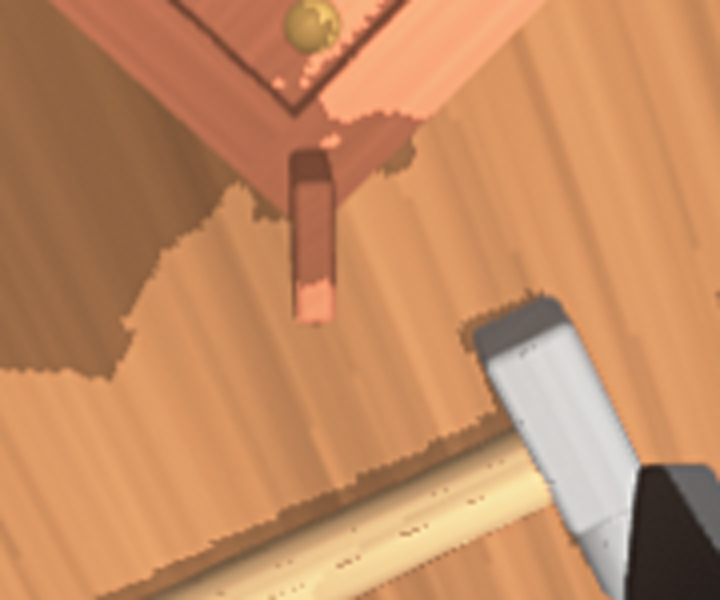

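Run:
```python
from h import *
from scipy.optimize import least_squares
np.set_printoptions(precision=4,suppress=True)
w=get_image("wrist");a=get_image("scene")
cv2.imwrite("pics/g3.png",cv2.resize(w["image"][0:200,160:420,::-1],None,fx=3,fy=3))
L=np.array([(-.08,-.06,.047),(.08,-.06,.047),(-.08,.06,.047)])
d=np.array([1,1,0])/2**.5;e=np.array([-.076,-.056,.078])
E=np.array([e+.016*d,e-.016*d])
wp=np.vstack([L,E]);wu=np.array([(277.5,189),(402,55),(179,97),(278.3,175),(278.5,210.5)])
U=lambda x,y:(x/8+170,y/8+125)
sp=np.vstack([L,[(.08,.06,.047)]]);su=np.array([U(303,160),U(50,395),U(514,272),U(283,527)])
def X(p,P):
    c,s=np.cos(p[2]),np.sin(p[2]);return P@np.array([[c,s,0],[-s,c,0],[0,0,1]])+[p[0],p[1],0]
for ww,ws in((1,1),(1,0),(0,1)):
    f=lambda p:np.r_[ww*(proj(w,X(p,wp))-wu).ravel(),ws*2.5*(proj(a,X(p,sp))-su).ravel()]
    r=least_squares(f,[.499,-.282,.39],loss='soft_l1',x_scale=[.01,.01,.1]);p=r.x
    print(p,np.degrees(p[2]),"ear",X(p,e[None]),"\n",(proj(w,X(p,wp))-wu))
```

```text
[ 0.5002 -0.2853  0.4287] 24.563924750710967 ear [[ 0.4544 -0.3678  0.078 ]] 
 [[-0.7257 -2.293 ]
 [ 2.02    1.763 ]
 [-1.6309  0.8918]
 [-0.6608 -2.1873]
 [ 0.057  -1.6253]]
[ 0.4991 -0.2859  0.4419] 25.318751737197314 ear [[ 0.4544 -0.369   0.078 ]] 
 [[-0.139  -1.1541]
 [ 0.949   1.3582]
 [-2.0279  3.5582]
 [-0.3404 -0.8657]
 [ 0.854  -0.4142]]
[ 0.4991 -0.2821  0.3927] 22.499417957726365 ear [[ 0.4503 -0.3629  0.078 ]] 
 [[-6.935  -5.2973]
 [ 0.0273  2.9496]
 [-5.2923 -6.144 ]
 [-6.7503 -5.6553]
 [-7.1654 -4.829 ]]
```

View pics/g3.png

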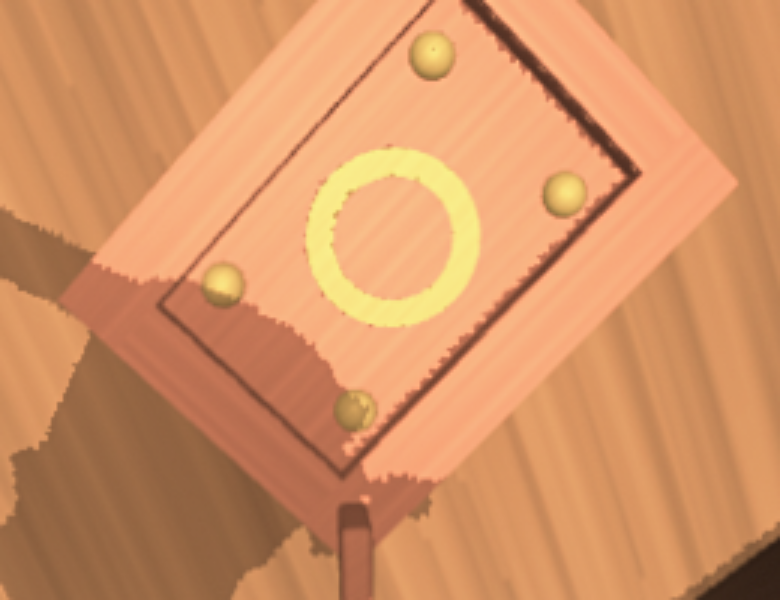

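```bash
python3 -m jog '[{"hand":0.3,"tx":0.0064,"ty":0.03,"tz":-0.0052,"wx":0,"wy":-0.03,"wz":0},{"hand":0.4,"tx":0.0064,"ty":0.03,"tz":-0.0052,"wx":0,"wy":0,"wz":0},{"hand":0.4,"tx":0,"ty":0.03,"tz":0,"wx":0,"wy":0,"wz":0},{"hand":0.4,"tx":0,"ty":0,"tz":0,"wx":0,"wy":0,"wz":0},{"hand":0.4,"tx":0,"ty":0,"tz":0,"wx":0,"wy":0,"wz":0}]'
python3 - <<'E'
from h import *
a=get_image("wrist"); cv2.imwrite(f"pics/i1.png",a["image"][:,:,::-1])
b=get_image("scene");crop(b,150,80,130,120,5,"pics/i2.png")
print(robot.read_state()["ee_pos"],robot.read_state()["finger_gap"])
E
```

```text
t: 8.18
ee_pos: [0.4548, -0.369, 0.1092]
tcp_rot: [-0.695, 0.696, -0.128, 0.129]
contact_force: [-0.3, -0.0, -0.2]
finger_gap: 0.051
[ 0.45479067 -0.36916645  0.10926369] 0.0509924497031327
```

View pics/i1.png

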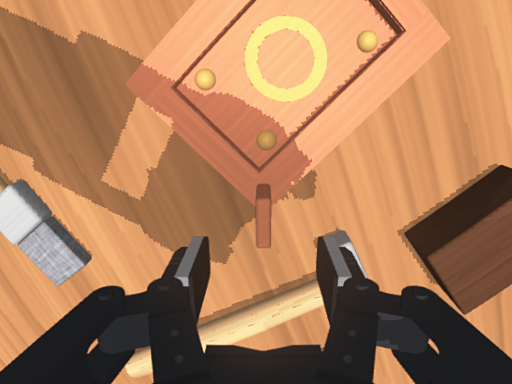

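View pics/i2.png

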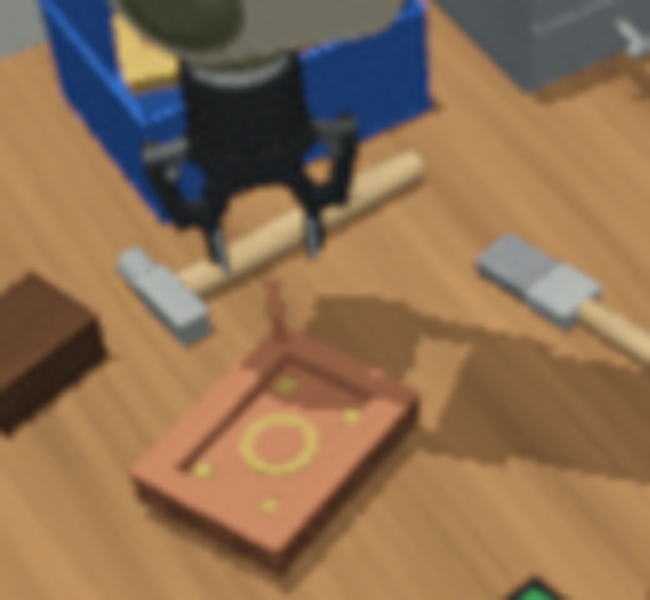

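Run:
```python
from h import *
from scipy.spatial.transform import Rotation as R
np.set_printoptions(precision=4,suppress=True)
w=get_image("wrist");crop(w,225,160,80,110,7,"pics/i3.png");s=robot.read_state()
q=s["tcp_rot"];M=R.from_quat([q[1],q[2],q[3],q[0]]).as_matrix()
x=onz(w,[(262.5,196),(263.5,248)],.078);print(x,(x-s["ee_pos"])@M)
```

```text
[[ 0.4598 -0.3541  0.078 ]
 [ 0.4487 -0.3849  0.078 ]] [[-0.0007  0.031   0.0159]
 [-0.0001  0.0311 -0.0168]]
```

View pics/i3.png

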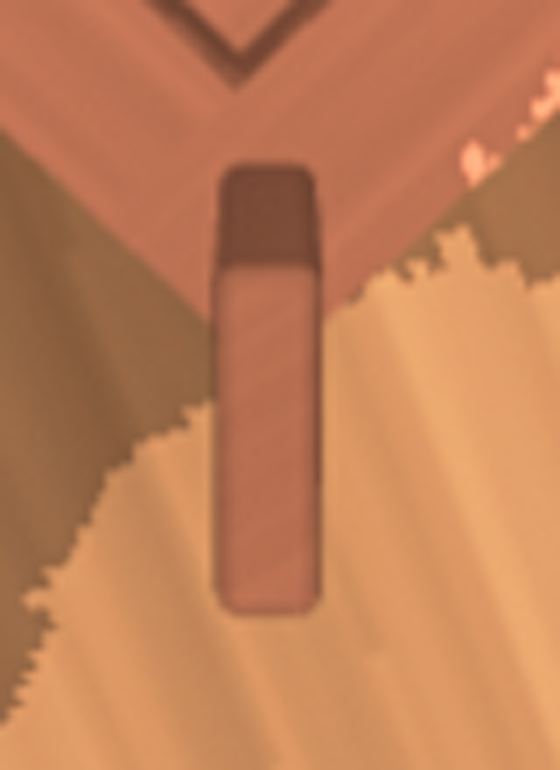

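The ear is centred in tool x and z to within 1 mm and aligned with the tool. I descend and grip.

```bash
python3 -m jog '[{"hand":0.4,"tx":0,"ty":0.028,"tz":0,"wx":0,"wy":0,"wz":0},{"hand":0.4,"tx":0,"ty":0.02,"tz":0,"wx":0,"wy":0,"wz":0},{"hand":0.4,"tx":0,"ty":0.008,"tz":0,"wx":0,"wy":0,"wz":0},{"hand":0.4,"tx":0,"ty":0,"tz":0,"wx":0,"wy":0,"wz":0}]'
python3 -m jog '[{"hand":0.7,"tx":0,"ty":0,"tz":0,"wx":0,"wy":0,"wz":0},{"hand":0.8,"tx":0,"ty":0,"tz":0,"wx":0,"wy":0,"wz":0},{"hand":1,"tx":0,"ty":0,"tz":0,"wx":0,"wy":0,"wz":0},{"hand":1,"tx":0,"ty":0,"tz":0,"wx":0,"wy":0,"wz":0},{"hand":1,"tx":0,"ty":0,"tz":0,"wx":0,"wy":0,"wz":0}]'
python3 - <<'E'
from h import *
for n in("wrist","scene"):
    a=get_image(n); cv2.imwrite(f"pics/j_{n}.png",a["image"][:,:,::-1])
    if n=="scene":crop(a,150,80,130,120,5,"pics/j_s.png")
s=robot.read_state();print(s["ee_pos"],s["contact_force"],s["torque"])
E
```

```text
t: 8.82
ee_pos: [0.4544, -0.3691, 0.052]
tcp_rot: [-0.695, 0.695, -0.129, 0.129]
contact_force: [-0.5, -0.5, 0.7]
finger_gap: 0.0516
t: 9.45
ee_pos: [0.4545, -0.3692, 0.0523]
tcp_rot: [-0.695, 0.696, -0.128, 0.129]
contact_force: [-0.1, 0.4, 5.4]
finger_gap: 0.0079
[ 0.45453316 -0.36920669  0.05230099] [-1.10645442  0.56708315  6.73878136] [0.08376262 0.0848057  0.01072745]
```

View pics/j_wrist.png

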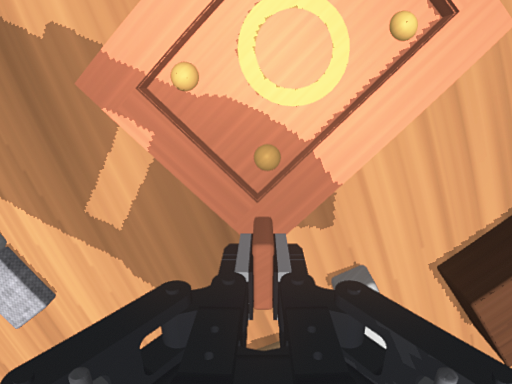

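View pics/j_s.png

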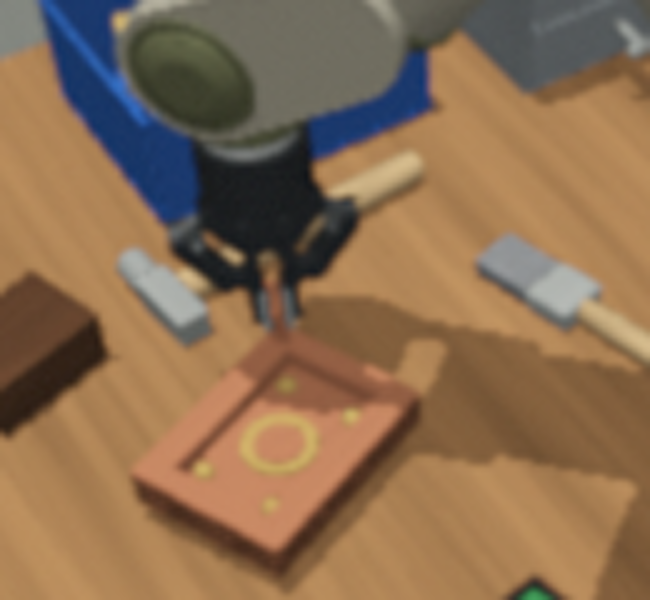

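The jaws hold the ear with a 7.9 mm gap and the tray hasn't moved. I start the peel by rotating about the far corner.

```bash
for i in 1 2 3; do python3 -m jog '[{"hand":1,"tx":0,"ty":-0.0033,"tz":0.0002,"wx":-0.0175,"wy":0,"wz":0},{"hand":1,"tx":0,"ty":-0.0033,"tz":0.0002,"wx":-0.0175,"wy":0,"wz":0}]'; done
python3 - <<'E'
from h import *
for n in("wrist","scene"):
    a=get_image(n); cv2.imwrite(f"pics/k_{n}.png",a["image"][:,:,::-1])
    if n=="scene":crop(a,150,80,130,120,5,"pics/k_s.png")
s=robot.read_state();print(s["ee_pos"],s["contact_force"],s["torque"])
E
```

```text
t: 9.8
ee_pos: [0.4542, -0.3684, 0.058]
tcp_rot: [-0.683, 0.708, -0.131, 0.126]
contact_force: [0.2, -1.8, -2.6]
finger_gap: 0.0077
t: 10.05
ee_pos: [0.4548, -0.3679, 0.0652]
tcp_rot: [-0.67, 0.72, -0.133, 0.124]
contact_force: [-0.3, -1.7, 2.0]
finger_gap: 0.0079
t: 10.3
ee_pos: [0.4554, -0.3673, 0.0719]
tcp_rot: [-0.657, 0.732, -0.135, 0.122]
contact_force: [0.9, -1.9, 0.2]
finger_gap: 0.008
[ 0.45555381 -0.36706125  0.07210912] [ 0.85938091 -2.17555273  1.84541607] [-0.34442373 -0.2953287   0.01169806]
```

View pics/k_wrist.png

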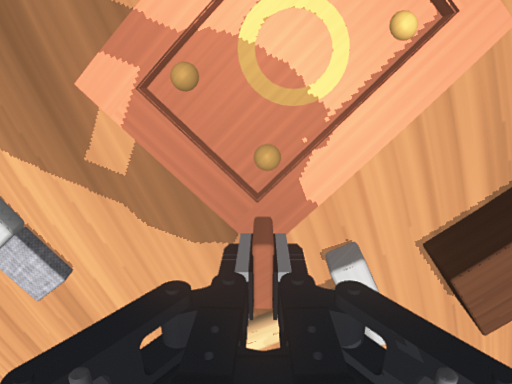

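View pics/k_s.png

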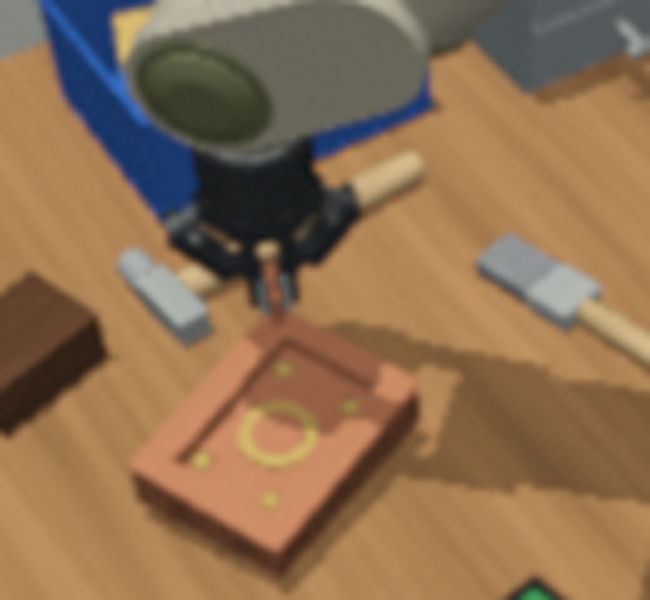

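The tray turns rigidly with the hand, the ear corner has lifted about 20 mm, forces are low, and the far corner is still down. I continue.

```bash
for i in 1 2 3; do python3 -m jog '[{"hand":1,"tx":0,"ty":-0.0033,"tz":0.0002,"wx":-0.0175,"wy":0,"wz":0},{"hand":1,"tx":0,"ty":-0.0033,"tz":0.0002,"wx":-0.0175,"wy":0,"wz":0},{"hand":1,"tx":0,"ty":-0.0033,"tz":0.0002,"wx":-0.0175,"wy":0,"wz":0},{"hand":1,"tx":0,"ty":-0.0033,"tz":0.0002,"wx":-0.0175,"wy":0,"wz":0}]'; done
python3 - <<'E'
from h import *
for n in("scene","side"):
    a=get_image(n); cv2.imwrite(f"pics/l_{n}.png",a["image"][:,:,::-1])
    if n=="scene":crop(a,150,80,130,120,5,"pics/l_s.png")
s=robot.read_state();print(s["ee_pos"],s["contact_force"],s["torque"])
E
```

```text
t: 10.9
ee_pos: [0.4559, -0.3646, 0.0845]
tcp_rot: [-0.631, 0.754, -0.14, 0.117]
contact_force: [-0.8, -1.5, 0.9]
finger_gap: 0.0078
t: 11.4
ee_pos: [0.4572, -0.3615, 0.0973]
tcp_rot: [-0.605, 0.775, -0.144, 0.112]
contact_force: [0.5, -1.8, 0.4]
finger_gap: 0.0083
t: 11.9
ee_pos: [0.4588, -0.3574, 0.1099]
tcp_rot: [-0.577, 0.796, -0.147, 0.107]
contact_force: [0.6, -1.7, 1.1]
finger_gap: 0.0083
[ 0.45902723 -0.35714856  0.10985306] [ 0.39941924 -2.23880215  0.97491841] [-0.16122388 -0.36009889 -0.14216817]
```

View pics/l_s.png

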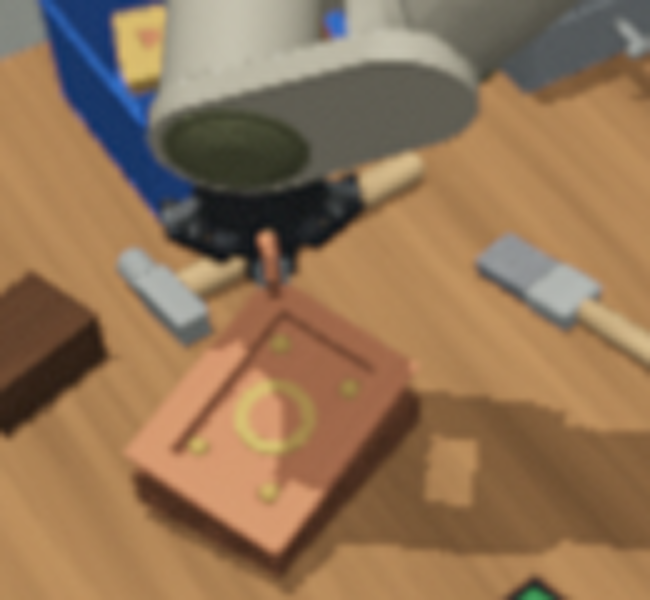

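At 18° the tray hinges on the far corner at about (280,550) in the crop, and the stack's edges haven't moved. I rotate a little more, then lift slowly.

```bash
python3 -m jog '[{"hand":1,"tx":0,"ty":-0.0033,"tz":0.0002,"wx":-0.0175,"wy":0,"wz":0},{"hand":1,"tx":0,"ty":-0.0033,"tz":0.0002,"wx":-0.0175,"wy":0,"wz":0},{"hand":1,"tx":0,"ty":-0.0033,"tz":0.0002,"wx":-0.0175,"wy":0,"wz":0},{"hand":1,"tx":0,"ty":-0.0033,"tz":0.0002,"wx":-0.0175,"wy":0,"wz":0},{"hand":1,"tx":0,"ty":-0.0033,"tz":0.0002,"wx":-0.0175,"wy":0,"wz":0},{"hand":1,"tx":0,"ty":-0.0033,"tz":0.0002,"wx":-0.0175,"wy":0,"wz":0}]'
python3 -m jog '[{"hand":1,"tx":0,"ty":-0.0027,"tz":-0.0012,"wx":0,"wy":0,"wz":0},{"hand":1,"tx":0,"ty":-0.0027,"tz":-0.0012,"wx":0,"wy":0,"wz":0},{"hand":1,"tx":0,"ty":-0.0027,"tz":-0.0012,"wx":0,"wy":0,"wz":0},{"hand":1,"tx":0,"ty":-0.0027,"tz":-0.0012,"wx":0,"wy":0,"wz":0},{"hand":1,"tx":0,"ty":-0.0027,"tz":-0.0012,"wx":0,"wy":0,"wz":0}]'
python3 - <<'E'
from h import *
from scipy.spatial.transform import Rotation as R
np.set_printoptions(precision=4,suppress=True)
for n in("scene","side"):
    a=get_image(n); cv2.imwrite(f"pics/m_{n}.png",a["image"][:,:,::-1])
    if n=="scene":crop(a,150,80,130,120,5,"pics/m_s.png")
s=robot.read_state();print(s["ee_pos"],s["contact_force"],s["torque"])
q=s["tcp_rot"];print(R.from_quat([q[1],q[2],q[3],q[0]]).as_matrix())
E
```

```text
t: 12.75
ee_pos: [0.4616, -0.3496, 0.1278]
tcp_rot: [-0.535, 0.825, -0.153, 0.099]
contact_force: [0.5, 0.3, 0.1]
finger_gap: 0.0078
t: 13.38
ee_pos: [0.4615, -0.3499, 0.1426]
tcp_rot: [-0.535, 0.825, -0.153, 0.099]
contact_force: [0.6, -0.1, -2.9]
finger_gap: 0.0079
[ 0.4617 -0.35    0.1429] [-0.1508 -0.848  -2.7173] [ 0.2182 -0.0673  0.0341]
[[ 0.9338 -0.1455  0.327 ]
 [-0.3579 -0.3811  0.8524]
 [ 0.0006 -0.913  -0.408 ]]
```

View pics/m_s.png

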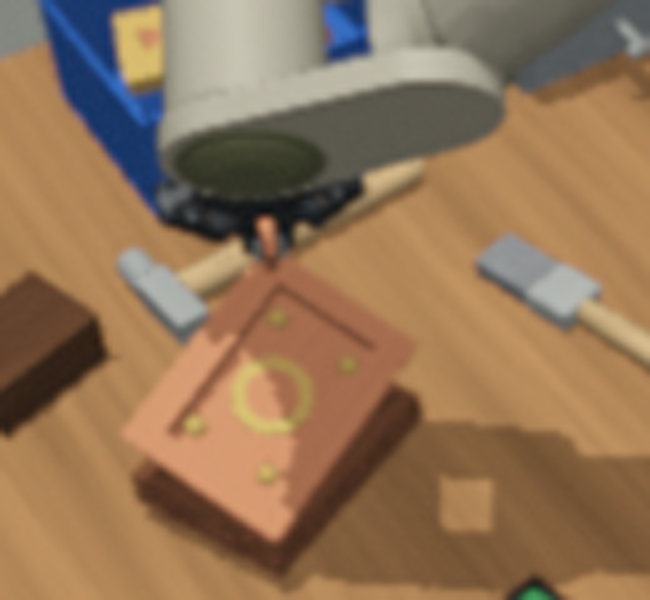

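View pics/m_side.png

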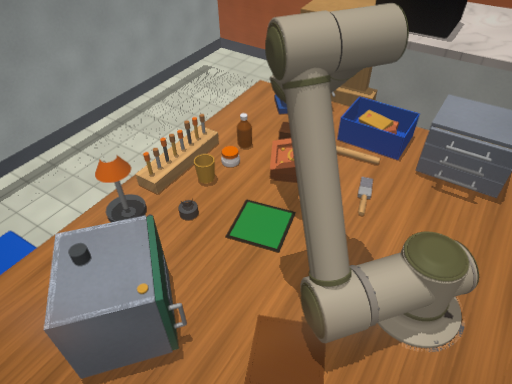

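The tray is free: the far corner left last, the stack is in place, and I'm carrying about 2.7 N. Next I raise and level it.

```bash
python3 -m jog '[{"hand":1,"tx":0,"ty":-0.014,"tz":-0.0062,"wx":0,"wy":0,"wz":0},{"hand":1,"tx":0,"ty":-0.0183,"tz":-0.0082,"wx":0,"wy":0,"wz":0},{"hand":1,"tx":0,"ty":-0.0183,"tz":-0.0082,"wx":0,"wy":0,"wz":0},{"hand":1,"tx":0,"ty":-0.0183,"tz":-0.0082,"wx":0,"wy":0,"wz":0},{"hand":1,"tx":0,"ty":-0.0140,"tz":-0.0062,"wx":0,"wy":0,"wz":0},{"hand":1,"tx":0,"ty":0,"tz":0,"wx":0.105,"wy":0,"wz":0},{"hand":1,"tx":0,"ty":0,"tz":0,"wx":0.105,"wy":0,"wz":0},{"hand":1,"tx":0,"ty":0,"tz":0,"wx":0.105,"wy":0,"wz":0},{"hand":1,"tx":0,"ty":0,"tz":0,"wx":0.105,"wy":0,"wz":0}]'
python3 -m jog '[{"hand":1,"tx":-0.008,"ty":0,"tz":0.014,"wx":0,"wy":0,"wz":0},{"hand":1,"tx":-0.0156,"ty":0,"tz":0.027,"wx":0,"wy":0,"wz":0},{"hand":1,"tx":-0.0156,"ty":0,"tz":0.027,"wx":0,"wy":0,"wz":0},{"hand":1,"tx":-0.0156,"ty":0,"tz":0.027,"wx":0,"wy":0,"wz":0},{"hand":1,"tx":-0.0156,"ty":0,"tz":0.027,"wx":0,"wy":0,"wz":0},{"hand":1,"tx":-0.0156,"ty":0,"tz":0.027,"wx":0,"wy":0,"wz":0},{"hand":1,"tx":-0.0156,"ty":0,"tz":0.027,"wx":0,"wy":0,"wz":0},{"hand":1,"tx":-0.0156,"ty":0,"tz":0.027,"wx":0,"wy":0,"wz":0},{"hand":1,"tx":-0.008,"ty":0,"tz":0.014,"wx":0,"wy":0,"wz":0},{"hand":1,"tx":0,"ty":0,"tz":0,"wx":0,"wy":0,"wz":0}]'
python3 - <<'E'
from h import *
for n in("scene","side","wrist"):
    a=get_image(n); cv2.imwrite(f"pics/n_{n}.png",a["image"][:,:,::-1])
s=robot.read_state();print(s["ee_pos"],s["contact_force"],s["torque"],s["tcp_rot"])
E
```

```text
t: 14.6
ee_pos: [0.4616, -0.3499, 0.234]
tcp_rot: [0.696, -0.694, 0.128, -0.129]
contact_force: [0.4, -0.1, -3.5]
finger_gap: 0.0077
t: 15.85
ee_pos: [0.4222, -0.1017, 0.2336]
tcp_rot: [-0.695, 0.696, -0.128, 0.128]
contact_force: [-0.7, -0.1, -2.1]
finger_gap: 0.0079
[ 0.42262629 -0.10316345  0.23326675] [-0.68940498 -0.59423709 -1.6579783 ] [-0.18422022  0.10471761  0.01550245] [-0.69507849  0.69546562 -0.1287457   0.12891083]
```

View pics/n_scene.png

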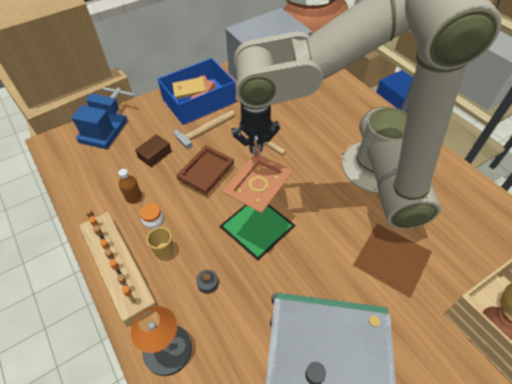

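View pics/n_side.png

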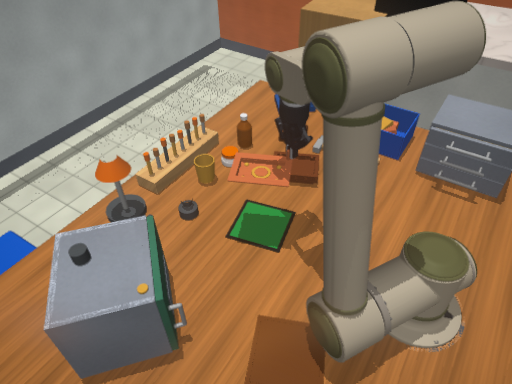

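View pics/n_wrist.png

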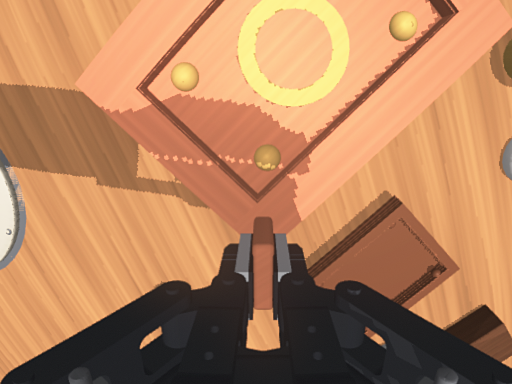

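The tray is held level and still, the stack stays put with only dull trays, and the door is shut with the pin down. I'll verify the tray centre by triangulating the ring.

Run:
```python
from h import *
np.set_printoptions(precision=4,suppress=True)
a=get_image("scene");b=get_image("side")
crop(a,215,145,85,120,5,"pics/o1.png");crop(b,220,145,105,110,5,"pics/o2.png")
for d,win in((a,(235,165,45,40)),(b,(240,155,45,35))):
    x,y,w,h=win;m=cv2.inRange(cv2.cvtColor(d["image"][y:y+h,x:x+w],cv2.COLOR_RGB2HSV),(18,110,120),(34,255,255))
    n=m.nonzero();print(len(n[0]),n[1].min()+x,n[1].max()+x,n[0].min()+y,n[0].max()+y,n[1].mean()+x,n[0].mean()+y)
from scipy.spatial.transform import Rotation as R
s=robot.read_state();q=s["tcp_rot"];M=R.from_quat([q[1],q[2],q[3],q[0]]).as_matrix()
print(s["ee_pos"]+M@[.0141,0,.0933])
```

```text
174 237 276 167 201 257.1896551724138 183.70114942528735
88 245 280 163 177 261.7386363636364 170.3068181818182
[ 0.4692 -0.0212  0.2331]
```

View pics/o1.png

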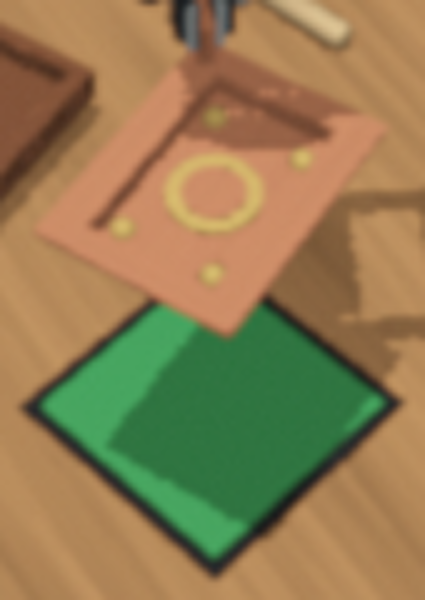

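View pics/o2.png

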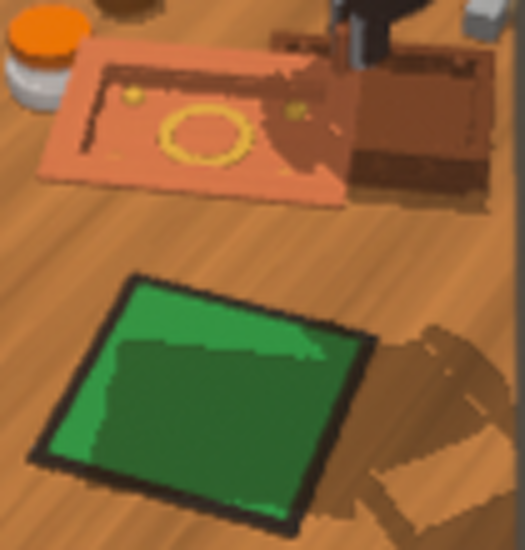

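Run:
```python
from h import *
np.set_printoptions(precision=4,suppress=True)
a=get_image("scene");b=get_image("side")
print("ring",tri([a,b],[(257.6,183.4),(261.4,172)]))
c=onz(b,[(220+x/5,145+y/5) for x,y in((135,275),(377,338),(297,535),(32,460))],.003);print(c,c.mean(0))
s=robot.read_state();print(s["t"],s["ee_pos"],s["qd"],s["finger_gap"])
```

```text
ring [ 0.4679 -0.0207  0.2131]
[[ 0.5644 -0.0814  0.003 ]
 [ 0.4038 -0.1163  0.003 ]
 [ 0.3674  0.0438  0.003 ]
 [ 0.5288  0.0803  0.003 ]] [ 0.4661 -0.0184  0.003 ]
16.2 [ 0.4225 -0.103   0.2331] [ 0.0032 -0.0017  0.0018  0.0012  0.0029  0.0024] 0.008297823544596019
```

The tray centre is (0.468, −0.021) and the mat centre (0.466 to 0.470, −0.018 to −0.023), so they agree within about 3 mm. The tray's lowest part is about 0.21 m above the bench and the arm is still. I hand in.

```bash
python3 -m jog '[{"hand":1,"tx":0,"ty":0,"tz":0,"wx":0,"wy":0,"wz":0},{"hand":1,"tx":0,"ty":0,"tz":0,"wx":0,"wy":0,"wz":0}]'; python3 -c "
from cell import workorder;print(workorder.finish_job())"
```

```text
t: 16.45
ee_pos: [0.4224, -0.1025, 0.2332]
tcp_rot: [0.695, -0.695, 0.129, -0.129]
contact_force: [-1.2, -0.0, -1.8]
finger_gap: 0.008
the job is handed in; nothing more can be done
None
```

The job is handed in at about 16.5 s, and my last checks showed nothing failed.

- **Door:** I pushed it shut with the closed fingertips until the force rose sharply against the stop (about 75 N, under the 120 N limit but well over the 2 to 4 N suggested). After I let go it stayed flush. The pin's height was unchanged, so I take the catch to be in; I could only judge it from the pictures.
- **Peel:** I gripped the ear and turned the tray up 24° about the far corner, so that corner came away last. Forces stayed small and the dull trays looked unmoved.
- **Final hold:** The tray is level and steady. Its middle is at about (0.468, −0.021) and the mat's middle at about (0.466 to 0.470, −0.018 to −0.023), so they agree to about 3 mm. Its lowest part is about 0.21 m above the bench.
- **Other things on the bench:** As far as I could see in the pictures, they are where they were.
- **Disagreement:** The scene and wrist cameras differed by about 7 mm on where the ear was. I settled it with a close-up before gripping.

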